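Bring the label printer into service

ROBOT

A 7-joint arm with a two-finger parallel gripper is mounted at the origin on a cart in front of the work surface, level with it; the furniture and walls round the work are solid. World frame = base frame: x ahead of the robot, y to its left, z up, the work surface at z = 0. Lengths are in mm, angles in rad, forces in N, time in s.
With the tool pointing down it reaches from about 425 to 950 mm from the base axis. Payload 4.7 kg.
Tool frame: the origin (TCP) lies midway between the tips of the shut fingers; the grasp point (between the pads) lies 19 mm behind it (manip.grip_depth is the distance from the TCP to the grasp point, in mm); z points along the fingers, y is the line along which they close (so a half turn about z gives the same grasp; the last joint's range is limited). The gripper opens to 87 mm and grips with 3 to 60 N. Pads are 19 mm wide; open, the fingers measure 117 mm over their backs; the gripper's body (75 mm by 190 mm) begins 51 mm behind the grasp point.
Start: joints at [-1.308, 0.469, -0.049, 1.532, 0.024, 1.141, -0.082], TCP at [194.14, 646.497, 222.573] pointing down, gripper open.
Joint ranges: [-2.59, 2.59], [-0.33, 1.99], [-1.39, 1.29], [0.1, 2.45], [-1.04, 4.18], [0.21, 1.99], [-2.66, 2.66]. Speed limits (rad/s): [2.57, 2.57, 3.14, 3.14, 3.14, 3.14, 3.14].

INTERFACE

Orientations are given as [roll, pitch, yaw] about the fixed x, y, z axes, in that order (R = Rz(yaw) Ry(pitch) Rx(roll)).
In Python, from rig import manip, eyes, workorder, finder gives the robot as it stands. The module is installed in compiled form; this text tells all that it offers.
- The arm moves only by the tool apply_moves, never from a script. Its argument "deltas" is a list of rows, each a list of 2 entries, a list of its own where there are three numbers: the shift along the world's x, y, z in m, then the turn, a rotation vector about the world's x, y, z in rad. In form: [[[dx, dy, dz], [wx, wy, wz]], ...]. A call has 1 to 20 rows; each row shifts and turns the commanded pose from where the row before left it; what a row does not reach is not made up. A row lasts 1/10 s, in which the tool goes at most 50 mm and 8.59 degrees, less where a joint would pass 70% of its speed; a pose out of reach is approached as far as the arm can. A call with a gripper value outside its range is refused whole. "gripper" is the gripper command: -1 is shut, 1 is fully open, values between are in proportion, set as the call begins (left out, the last holds). The fingers move at their own pace and stop on an object; "grip_force" is the grip in N (left out, the last holds). Time passes only in rows, so rows that do not move let the fingers close. It gives the time, the measured TCP pose, the force, the opening and the grip force at its end, in the units of the state.
- manip.observe(): the state, without advancing time (a new reading comes with each control period).
- eyes.grab_frame(name): name is "scene" or "side" or "wrist"; returns (picture, depth): 480x640x3 uint8, red, green, blue; 480x640 float32, mm along the optical axis (not along the pixel's ray), 0 where there is no reading.
- eyes.camera_params(name): a dict with "fx", "fy", "cx", "cy" (pixels), "distortion" ([k1, k2, p1, p2, k3] as OpenCV has them; the pictures are not rectified), "world_from_camera" (4x4, takes a point from camera to world coordinates); the wrist camera has in their place "mount" (4x4, takes a point from camera to tool coordinates, whose origin is the TCP and whose axes are the flange's). Camera axes: x right, y up, looking along -z (the intrinsics and any distortion apply to the point x, -y, -z); pixel columns grow to the right and rows downward; lengths in mm; the calibration is good to about 2 mm. A picture is of the moment at which its call begins: read the wrist's pose just before it. camera_params takes no time and is no camera call.
- workorder.close_job(): hands the job in; it is judged then, once.
Trained networks look in the newest picture that a camera, given by its name, has taken for a name from the list of things; names that differ only in an ending like _2 or _b are one class to them, and where a whole thing is asked for, a point or a joint stands for the part that bears it (a point fixed in the world has none). Each returns a list of dicts, best first, with "p" (0 to 1); they miss things now and then, are a little off and sometimes report something else, mostly with a low value. They report only what shows in the picture. A call takes as long as a camera call.
- finder.look_for(thing, camera): "xyz" ([x, y, z] in mm, in world coordinates, good to about 4 mm: the middle of the surface that is visible of it).
- finder.tip_of(thing, camera): "xyz" ([x, y, z] in mm, in world coordinates, good to about 4 mm: a listed point, or the origin of a listed thing).
The state is a dict: "time_s": time; "q": joint angles; "joint_velocities": joint speeds; "tau": joint torques, N m; "tool_pos": TCP position; "eef_rot": TCP orientation; "force": force on the tool from outside, world axes, zero at the start; "ft_torque": the same for the moment, N m; "gripper_width": opening from 0.0 (shut) to 1.0 (fully open); "gripper_force": force on a finger pad.
Only numpy, scipy, OpenCV 4.12 (cv2) and the standard library are available. Lean on these libraries where they do the work, as an engineer would, in place of code of your own. Each camera call takes 0.05 s, during which the arm holds its last target. There are 200 camera calls.

TASK

The label printer on the desk has a new roll in it. Make it ready with light touches of the fingertips: push its open cover gently shut, then tap the raised half of the red power rocker so that it flips to on, then press the green feed button fully down and let it come up again. Grasp and lift nothing, leave the blue pause button alone, do not switch on or feed while the cover is open or feed while the power is off, and do not shift the printer or the things around it.

Things in the scene. Friction and masses are not known exactly. Their poses are not given: they have to be found in the camera images.
- printer: light grey label printer, 190 (x) x 200 (y) mm, 1.8 kg, loose. Origin: centre of underside. x: from its front to its rear, y: to its left, z up. Left (y -30..98 mm): roll bay with dark hinged cover, shut its flat top is 80 mm high. Right (y -100..-32): control strip, top 62 mm high; on it along y=-66, front to rear: green feed button, blue pause button, red power rocker
- cover (a joint): angle of the cover, rad: 0 = shut (resting on its stop), grows as it opens to 1.25; starts between 0.25 and 0.45. Stiff friction hinge along the rear (about 0.2 N m): it stays where it is left, also when shut. 1 to 3 N near its front edge moves it
- cover_hinge (a point): midpoint of the cover's hinge line, which runs along printer y; at printer x=83, y=34, z=54 mm. Room round the work: a wall shelf hangs over the rear of the desk (underside 0.62 m above the desk, front edge 0.57 m from the robot), so keep the wrist low there; shelving also stands right of the desk beyond y=-0.25 m, so come in over the desk's front edge
- cover_lip (a point): middle of the front edge of the cover's flat outer face, near which it is pressed shut. In the cover's frame it lies 165 mm forward of the hinge and 26 mm above the hinge line; the face runs flat from here back to the hinge, 126 mm wide. Shut: printer x=-82, y=34, z=80 mm. Site x points to the rear along the face, z is its outward normal
- power (a joint): angle of the power rocker, rad: 0 = off, 0.32 = fully on. Friction holds it where it is left; about 4 N on the raised half moves it, and it must be pressed right down, till that half lies level, to be on
- power_spot (a point): spot to tap: white dot in the middle of the raised outer (right) half of the rocker; off: printer x=45, y=-78, z=72 mm. Rocker 24 (x) x 36 (y) mm, pivot along x at y=-66. Off: inner half level at 68.5 mm, outer half rises to 74 mm at its outer end. On: outer half level at 68.5, inner half raised. The fingertip must not overlap the inner half; press down to 68.5 mm
- feed (a joint): travel of the feed button, m: 0 = up, 0.005 = fully down; springs back; 1 N at first, 4 N fully down
- feed_top (a point): centre of the top of the green feed button, diameter 26 mm, 9 mm proud of the strip: printer x = -62, y = -66, z = 71 mm
- pause (a joint): travel of the pause button, m: 0 = up, 0.005 = down; must not be pressed
- pause_top (a point): centre of the top of the blue pause button, same size, at printer x = -10, y = -66, z = 71 mm
- label_roll: spare roll, beige ring 104 mm across, 25 mm high, lying flat; origin under its centre. Bystander
- stapler: black stapler, 136 long (its y axis) x 36 x 50 mm, origin under its centre, right of the printer, pointing away from the robot. Bystander
- notes: pad of sticky notes, 76 x 77 x 18 mm, blue on yellow; origin under its centre. Bystander

How it is judged:
By the outcome, as a careful person would: the job done as asked, in the order asked, and still so for the second after the job is handed in, with the robot touching nothing.
It also fails if it takes over 42 s, if anything falls off the work surface, if the arm or the gripper's body presses on something with over 40 N, if the wrist force passes 120 N, or if a joint passes its speed limit or range.

## Working session

There is one attempt and no reset: what is moved stays moved. The work goes in short steps, Python scripts to look and compute and a tool call to move; the robot and the scene stay as the last step left them, time stands still between calls to the robot, and variables do not carry over. Pictures are saved under pics/ and viewed, at most 10 in all, crops included, and the job is handed in when it is done.

Besides the shell and the picture viewer there is one more tool, called after "Emit:" as name(argument=value, ...), one argument or row to a line, values as JSON. apply_moves: Moves the arm, as the interface text tells. Its arguments: {"type":"object","properties":{"deltas":{"type":"array","items":{"type":"array"}},"gripper":{"type":"number"},"grip_force":{"type":"number"}},"required":["deltas"]}

```bash
mkdir -p pics
cat > h.py <<'E'
from rig import manip, eyes, workorder, finder
import numpy as np, cv2
def snap(cam,fn=None):
    p,d=eyes.grab_frame(cam)
    if fn: cv2.imwrite('pics/'+fn,p[:,:,::-1])
    return p,d
E
python3 - <<'E'
from h import *
print(manip.observe())
for c in ['scene','side']:
    snap(c,c+'0.png')
    k=eyes.camera_params(c); print(c,k['fx'],k['distortion'],np.round(k['world_from_camera'],3).tolist())
    for t in ['printer','cover_hinge','cover_lip','power_spot','feed_top','pause_top','stapler','label_roll','notes']:
        print(t,[(np.round(r['xyz']).tolist(),round(r['p'],2)) for r in finder.tip_of(t,c)[:2]])
E
```

```text
{'time_s': 0.0, 'q': array([-1.30791102,  0.46942625, -0.04858902,  1.53370163,  0.02411907,
        1.1409582 , -0.08232558]), 'joint_velocities': array([ 0.00066923, -0.00019809,  0.00111834,  0.00012169, -0.00070256,
        0.00118935,  0.00017901]), 'tau': array([-1.06513820e-03, -5.07975340e+01, -8.12859437e-02, -2.36150479e+01,
       -6.13500271e-02,  3.80932388e-02,  1.82496242e-04]), 'tool_pos': array([194.00001374, 645.90184904, 221.50638146]), 'eef_rot': array([-3.13968760e+00,  8.88623612e-05,  2.84981634e+00]), 'force': array([ 0.17674897, -0.09010711, -0.9994664 ]), 'ft_torque': array([-0.02348221,  0.00915319, -0.00105095]), 'gripper_force': 0.0, 'gripper_width': 1.0029851343634129}
scene 439.1927044756614 [-0.10061511  0.          0.          0.          0.        ] [[0.889, 0.268, -0.372, 190.035], [-0.458, 0.495, -0.738, -563.845], [-0.013, 0.826, 0.563, 622.278], [0.0, 0.0, 0.0, 1.0]]
printer [([566.0, 117.0, -1.0], 0.68)]
cover_hinge [([504.0, 49.0, 70.0], 0.69), ([644.0, 155.0, 55.0], 0.68)]
cover_lip [([499.0, 151.0, 132.0], 0.73)]
power_spot [([612.0, 42.0, 69.0], 0.53)]
feed_top [([506.0, 50.0, 67.0], 0.5)]
pause_top [([552.0, 52.0, 72.0], 0.47)]
stapler [([512.0, -172.0, 1.0], 0.89)]
label_roll [([490.0, 368.0, 0.0], 0.55)]
notes [([605.0, 362.0, 6.0], 0.47)]
side 433.72936994612235 [-0.06660499  0.          0.          0.          0.        ] [[0.847, 0.349, -0.402, 166.749], [-0.532, 0.553, -0.641, -523.403], [-0.002, 0.757, 0.654, 746.694], [0.0, 0.0, 0.0, 1.0]]
printer [([567.0, 115.0, -1.0], 0.56)]
cover_hinge [([647.0, 152.0, 53.0], 0.68)]
cover_lip [([505.0, 50.0, 71.0], 0.41)]
power_spot [([610.0, 38.0, 78.0], 0.66)]
feed_top [([505.0, 53.0, 70.0], 0.6)]
pause_top [([555.0, 47.0, 72.0], 0.5), ([487.0, 368.0, -1.0], 0.28)]
stapler [([513.0, -175.0, 2.0], 0.63)]
label_roll [([485.0, 367.0, -3.0], 0.83)]
notes [([606.0, 361.0, 2.0], 0.92), ([566.0, 117.0, 1.0], 0.52)]
```

View pics/scene0.png

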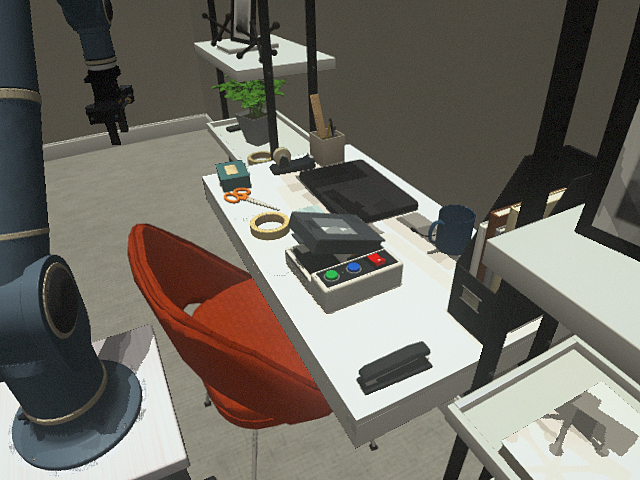

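Run:
```python
from h import *
# fit printer pose to buttons/hinge from several looks
L={'feed_top':(-62,-66,71),'pause_top':(-10,-66,71),'printer':(0,0,0),'cover_hinge':(83,34,54)}
A=[];B=[]
G={'feed_top':(505,51.5,69),'pause_top':(553.5,49.5,72),'printer':(566.5,116,-1),'cover_hinge':(645.5,153.5,54)}
from scipy.optimize import least_squares
def f(v):
    c,s=np.cos(v[2]),np.sin(v[2]);r=[]
    for k in L:
        l=L[k];r+=[v[0]+c*l[0]-s*l[1]-G[k][0],v[1]+s*l[0]+c*l[1]-G[k][1]]
    return r
o=least_squares(f,[566,116,0]);print(o.x,np.round(o.fun,1))
# blob centres from pixels (red / green / blue) with depth
for cam in ['scene','side']:
    p,d=snap(cam);k=eyes.camera_params(cam)
    hsv=cv2.cvtColor(p,cv2.COLOR_RGB2HSV)
    K=np.array([[k['fx'],0,k['cx']],[0,k['fy'],k['cy']],[0,0,1]])
    for n,lo,hi in [('g',45,85),('b',95,130),('r',-1,8)]:
        m=((hsv[...,0]>lo)&(hsv[...,0]<hi)&(hsv[...,1]>120)&(hsv[...,2]>60)).astype('uint8')
        nl,lab,st,ce=cv2.connectedComponentsWithStats(m)
        for i in range(1,nl):
            if st[i,4]>60:
                vs,us=np.where(lab==i)
                q=cv2.undistortPoints(np.stack([us,vs],1).astype(float)[:,None],K,np.array(k['distortion']))[:,0]
                z=d[vs,us];P=np.stack([q[:,0]*z,-q[:,1]*z,-z],1)[z>0]
                T=k['world_from_camera'];W=P@T[:3,:3].T+T[:3,3]
                zt=np.percentile(W[:,2],90); top=W[W[:,2]>zt-4] 
                print(cam,n,st[i].tolist(),np.round(W.mean(0)),np.round((top.min(0)+top.max(0))/2,1),np.round(zt,1))
```

```text
[5.64442269e+02 1.17072550e+02 1.76809609e-02] [-1.4 -1.5  2.1  1.4 -2.1  1.1  1.3 -1. ]
scene g [211, 79, 55, 29, 762] [ 673. 1093.  160.] [ 653.4 1007.3  229. ] 189.0
scene g [273, 79, 14, 17, 106] [ 807. 1076.  168.] [760.2 955.1 225.3] 180.0
scene g [326, 270, 12, 10, 94] [503.  47.  71.] [504.4  47.3  72.1] 73.3
scene b [348, 262, 12, 10, 97] [555.  48.  71.] [555.1  49.9  72.2] 73.1
scene r [128, 224, 204, 205, 17208] [ 306.  226. -152.] [179.7 279.6  59. ] 46.0
scene r [367, 253, 19, 13, 135] [610.  47.  71.] [611.1  48.8  73.2] 74.3
side g [172, 65, 58, 25, 535] [ 667. 1088.  165.] [ 661.8 1110.7  195.4] 185.2
side g [306, 273, 11, 10, 92] [504.  48.  72.] [504.1  49.7  72.9] 74.2
side b [326, 264, 10, 10, 86] [556.  49.  71.] [556.8  51.3  72.7] 73.8
side r [110, 229, 202, 184, 16491] [ 302.  248. -150.] [175.8 280.6  64.5] 56.4
side r [342, 253, 18, 14, 126] [612.  50.  71.] [611.1  50.9  73.3] 74.3
```

The picture shows the printer around (345,262), with its dark cover ajar at about (335,230). The green, blue and red controls sit at (332,275), (354,267) and (376,259), matching the blobs. The stapler (395,367) and roll (270,226) are well clear. I'll move above the printer with the gripper shut and the 30 mm side of the fingertips along x.

Emit:
apply_moves(
  deltas=[
    [[0.008,-0.014,0.002],[0,0,-0.035]],
    [[0.0165,-0.029,0.002],[0,0,-0.071]],
    [[0.0165,-0.029,0.002],[0,0,-0.071]],
    [[0.0165,-0.029,0.002],[0,0,-0.071]],
    [[0.0165,-0.029,0.002],[0,0,-0.071]],
    [[0.0165,-0.029,0.002],[0,0,-0.071]],
    [[0.0165,-0.029,0.002],[0,0,-0.071]],
    [[0.0165,-0.029,0.002],[0,0,-0.071]],
    [[0.0165,-0.029,0],[0,0,-0.071]],
    [[0.0165,-0.029,0],[0,0,-0.071]],
    [[0.0165,-0.029,0],[0,0,-0.071]],
    [[0.0165,-0.029,0],[0,0,-0.071]],
    [[0.0165,-0.029,0],[0,0,-0.071]],
    [[0.0165,-0.029,0],[0,0,-0.071]],
    [[0.0165,-0.029,0],[0,0,-0.071]],
    [[0.0165,-0.029,0],[0,0,-0.071]],
    [[0.0165,-0.029,0],[0,0,-0.071]],
    [[0.0165,-0.029,0],[0,0,-0.071]],
    [[0.008,-0.014,0],[0,0,-0.035]],
    [[0,0,0],[0,0,0]],
  ],
  gripper=-1,
)

```text
time_s: 3.1
tool_pos: [491.1, 122.9, 238.8]
eef_rot: [3.141, 0.0, 1.567]
force: [0.8, 0.1, 0.2]
gripper_width: 0.008
gripper_force: 0.0
```

```bash
cat >> h.py <<'E'
from scipy.spatial.transform import Rotation as Ro
def wristT():
    o=manip.observe(); T=np.eye(4); T[:3,:3]=Ro.from_euler('xyz',o['eef_rot']).as_matrix(); T[:3,3]=o['tool_pos']
    return T@np.array(eyes.camera_params('wrist')['mount'])
def cloud(cam,fn=None):
    k=eyes.camera_params(cam); T=wristT() if cam=='wrist' else np.array(k['world_from_camera'])
    p,d=snap(cam,fn)
    K=np.array([[k['fx'],0,k['cx']],[0,k['fy'],k['cy']],[0,0,1]])
    v,u=np.mgrid[:480,:640]
    q=cv2.undistortPoints(np.stack([u.ravel(),v.ravel()],1).astype(float)[:,None],K,np.array(k['distortion'],float))[:,0].reshape(480,640,2)
    P=np.stack([q[...,0]*d,-q[...,1]*d,-d],-1)
    return p,d,P@T[:3,:3].T+T[:3,3]
def blobs(cam,fn=None):
    p,d,W=cloud(cam,fn); hsv=cv2.cvtColor(p,cv2.COLOR_RGB2HSV)
    for n,lo,hi in [('g',45,85),('b',95,130),('r',-1,8)]:
        m=((hsv[...,0]>lo)&(hsv[...,0]<hi)&(hsv[...,1]>120)&(hsv[...,2]>60)&(d>0)&(W[...,2]>55)&(W[...,2]<85)&(abs(W[...,0]-560)<90)&(abs(W[...,1]-50)<50))
        if m.sum()>30:
            w=W[m]; print(cam,n,m.sum(),'mean',np.round(w.mean(0),1),'min',np.round(np.percentile(w,2,0),1),'max',np.round(np.percentile(w,98,0),1))
def tips(cam,*ts):
    for t in ts: print(t,[(np.round(r['xyz']).tolist(),round(r['p'],2)) for r in finder.tip_of(t,cam)[:2]])
E
python3 - <<'E'
from h import *
o=manip.observe();print(o['time_s'],o['q'],o['tool_pos'],o['eef_rot'],o['force'],o['gripper_width'])
blobs('wrist','w0.png');tips('wrist','cover_lip','feed_top','pause_top','power_spot','cover_hinge')
E
```

```text
3.1 [-0.71453719  0.17888273  0.44491392  1.92751355 -0.087932    1.05353356
 -0.23576533] [491.12697673 122.89245612 238.80483109] [3.14111701e+00 1.22036798e-04 1.56733651e+00] [0.79070352 0.09752873 0.17161071] 0.0076258250459013055
wrist g 74 mean [512.9  54.3  69.7] min [498.3  45.2  68.1] max [517.5  61.7  70.9]
wrist b 405 mean [557.4  53.   69.6] min [546.4  40.8  66.6] max [568.5  64.   71.4]
wrist r 739 mean [613.3  55.5  67.7] min [600.8  37.6  63.4] max [627.4  71.1  72.1]
cover_lip [([500.0, 152.0, 132.0], 0.73), ([569.0, 116.0, -0.0], 0.4)]
feed_top [([506.0, 50.0, 70.0], 0.65)]
pause_top [([556.0, 48.0, 74.0], 0.58)]
power_spot [([612.0, 42.0, 76.0], 0.87), ([499.0, 150.0, 131.0], 0.48)]
cover_hinge [([648.0, 152.0, 58.0], 0.86)]
```

View pics/w0.png

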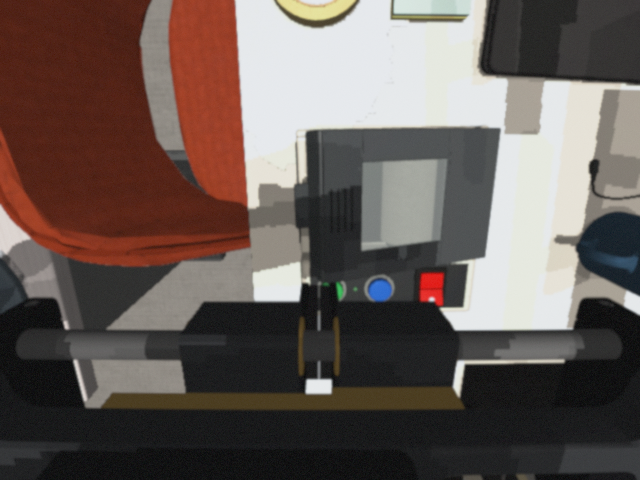

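The wrist picture shows the cover's face at (300–500, 130–290). Pause is at (380,290), the red rocker with its white dot at (431,298), and the feed button is partly hidden by the finger at (340,290). This agrees with the networks. The cover angle is about 0.33, so next I'll press it shut near its front.

Emit:
apply_moves(
  deltas=[
    [[0.005,0.005,-0.015],[0,0,0]],
    [[0.01,0.009,-0.03],[0,0,0]],
    [[0.01,0.009,-0.03],[0,0,0]],
    [[0.005,0.004,-0.015],[0,0,0]],
    [[0,0,-0.008],[0,0,0]],
    [[0,0,-0.005],[0,0,0]],
    [[0,0,-0.005],[0,0,0]],
    [[0,0,-0.005],[0,0,0]],
    [[0,0,-0.005],[0,0,0]],
    [[0,0,0],[0,0,0]],
  ],
)

```text
time_s: 4.4
tool_pos: [520.5, 152.4, 120.4]
eef_rot: [3.142, -0.0, 1.573]
force: [-0.5, -0.3, 0.6]
gripper_width: 0.007
gripper_force: 0.0
```

Emit:
apply_moves(
  deltas=[
    [[0,0,-0.005],[0,0,0]],
    [[0,0,-0.005],[0,0,0]],
    [[0,0,-0.005],[0,0,0]],
    [[0,0,-0.005],[0,0,0]],
    [[0,0,-0.004],[0,0,0]],
    [[0,0,-0.003],[0,0,0]],
    [[0,0,-0.003],[0,0,0]],
    [[0,0,0],[0,0,0]],
  ],
)

```text
time_s: 5.2
tool_pos: [520.5, 152.5, 90.1]
eef_rot: [-3.141, 0.0, 1.573]
force: [-1.2, -0.3, -0.3]
gripper_width: 0.007
gripper_force: 0.0
```

Emit:
apply_moves(
  deltas=[
    [[0,0,-0.003],[0,0,0]],
    [[0,0,-0.002],[0,0,0]],
    [[0,0,-0.002],[0,0,0]],
    [[0,0,-0.001],[0,0,0]],
    [[0,0,-0.001],[0,0,0]],
    [[0,0,0],[0,0,0]],
  ],
)

```text
time_s: 5.8
tool_pos: [520.7, 152.5, 81.5]
eef_rot: [3.141, 0.0, 1.573]
force: [0.2, -0.2, 0.3]
gripper_width: 0.004
gripper_force: 0.0
```

Run:
```python
from h import *
o=manip.observe();print(o['tool_pos'],o['force'])
p,d,W=cloud('side','s1.png')
tips('side','cover_lip','feed_top','pause_top','power_spot','cover_hinge')
cv2.imwrite('pics/s1c.png',cv2.resize(p[170:330,240:440,::-1],(800,640))[:600])
```

```text
[520.73825908 152.46061282  81.47280649] [ 0.24817892 -0.20283547  0.3145217 ]
cover_lip [([488.0, 148.0, 81.0], 0.83)]
feed_top [([502.0, 51.0, 72.0], 0.57)]
pause_top [([555.0, 52.0, 72.0], 0.65)]
power_spot [([613.0, 38.0, 75.0], 0.62)]
cover_hinge [([648.0, 154.0, 54.0], 0.95), ([505.0, 48.0, 73.0], 0.72)]
```

View pics/s1c.png

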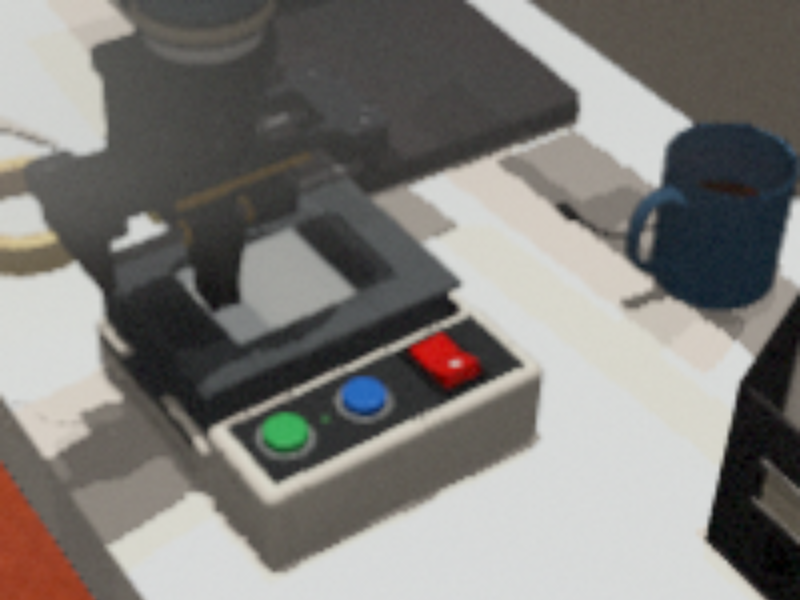

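The cover now lies almost flat with the fingertip on it at (225,295); the rocker is still off. I'll press on to the stop and watch the force.

Emit:
apply_moves(
  deltas=[
    [[0,0,-0.001],[0,0,0]],
    [[0,0,-0.001],[0,0,0]],
    [[0,0,0],[0,0,0]],
  ],
)

```text
time_s: 6.4
tool_pos: [520.7, 152.5, 80.3]
eef_rot: [-3.141, -0.0, 1.573]
force: [-1.5, -0.4, 6.5]
gripper_width: 0.002
gripper_force: 3.5
```

Emit:
apply_moves(
  deltas=[
    [[0,0,-0.001],[0,0,0]],
    [[0,0,-0.001],[0,0,0]],
    [[0,0,0],[0,0,0]],
  ],
)

```text
time_s: 6.7
tool_pos: [520.7, 152.6, 80.1]
eef_rot: [-3.141, -0.002, 1.573]
force: [-6.8, -0.9, 20.8]
gripper_width: 0.006
gripper_force: 10.5
```

The cover is on its stop, with contact at z≈80 mm. I'll lift and look again.

Emit:
apply_moves(
  deltas=[
    [[0,0,0.003],[0,0,0]],
    [[0,0,0.01],[0,0,0]],
    [[0,0,0.03],[0,0,0]],
    [[0,-0.03,0.03],[0,0,0]],
    [[0,-0.04,0.03],[0,0,0]],
    [[0,-0.04,0.0],[0,0,0]],
    [[0.0,-0.02,0.0],[0,0,0]],
    [[0,0,0],[0,0,0]],
  ],
)

```text
time_s: 7.5
tool_pos: [520.6, 18.7, 181.3]
eef_rot: [3.14, 0.001, 1.566]
force: [-0.1, -0.2, 0.7]
gripper_width: 0.006
gripper_force: 0.0
```

Run:
```python
from h import *
o=manip.observe();print(o['tool_pos'],o['force'])
for c in ['side','scene','wrist']:
    p,d,W=cloud(c,c+'2.png'); blobs(c)
    for x in (490,515,540,600):
        m=(d>0)&(abs(W[...,0]-x)<4)&(abs(W[...,1]-152)<35)&(W[...,2]>60)&(W[...,2]<150)
        print(c,x,m.sum(),np.round(np.median(W[m][:,2]),1) if m.any() else '')
    tips(c,'cover_lip','feed_top','pause_top','power_spot','printer','cover_hinge')
```

```text
[520.56965942  18.68035745 181.33731596] [-0.10989287 -0.19896568  0.71223297]
side g 90 mean [503.6  47.6  71.7] min [493.5  38.3  65.6] max [515.6  60.   75. ]
side b 89 mean [555.8  48.4  71.3] min [544.9  38.6  64.5] max [569.1  61.2  74.4]
side r 117 mean [611.   50.3  71. ] min [599.5  33.2  66.5] max [625.7  68.8  75.6]
side 490 66 82.1
side 515 62 80.3
side 540 46 80.4
side 600 3 81.1
cover_lip [([486.0, 147.0, 80.0], 0.6)]
feed_top [([503.0, 54.0, 75.0], 0.49), ([646.0, 153.0, 55.0], 0.35)]
pause_top [([555.0, 49.0, 74.0], 0.42)]
power_spot [([611.0, 38.0, 72.0], 0.61)]
printer [([567.0, 118.0, 1.0], 0.75), ([612.0, 39.0, 76.0], 0.61)]
cover_hinge [([648.0, 153.0, 54.0], 0.69)]
scene g 73 mean [502.8  46.9  71.3] min [492.8  36.5  64.7] max [513.4  59.   74.2]
scene b 94 mean [554.4  47.   70.9] min [544.3  37.2  65.2] max [566.1  59.2  74. ]
scene r 126 mean [610.2  47.7  70.9] min [599.5  31.3  67. ] max [622.6  67.1  75.8]
scene 490 70 81.4
scene 515 63 79.9
scene 540 66 79.8
scene 600 25 81.5
cover_lip [([481.0, 151.0, 80.0], 0.71)]
feed_top [([602.0, 365.0, 6.0], 0.54), ([503.0, 49.0, 67.0], 0.5)]
pause_top [([555.0, 51.0, 75.0], 0.5), ([506.0, 50.0, 68.0], 0.26)]
power_spot [([613.0, 40.0, 69.0], 0.63)]
printer [([563.0, 119.0, 2.0], 0.63)]
cover_hinge [([647.0, 152.0, 53.0], 0.74)]
wrist g 684 mean [506.3  51.2  70. ] min [495.7  40.1  68.5] max [516.9  61.8  71.7]
wrist b 724 mean [557.4  52.4  69.9] min [546.2  41.   67.9] max [568.4  63.4  71.5]
wrist r 1272 mean [612.8  54.2  68.4] min [601.   34.   63.7] max [626.   70.7  73.2]
wrist 490 1237 79.4
wrist 515 1257 78.0
wrist 540 1217 77.8
wrist 600 1241 79.2
cover_lip [([484.0, 152.0, 78.0], 0.65)]
feed_top [([506.0, 50.0, 71.0], 0.63)]
pause_top [([559.0, 48.0, 70.0], 0.67), ([514.0, -173.0, 3.0], 0.52)]
power_spot [([611.0, 40.0, 72.0], 0.96)]
printer [([569.0, 115.0, -3.0], 0.81)]
cover_hinge [([648.0, 154.0, 57.0], 0.9)]
```

View pics/wrist2.png

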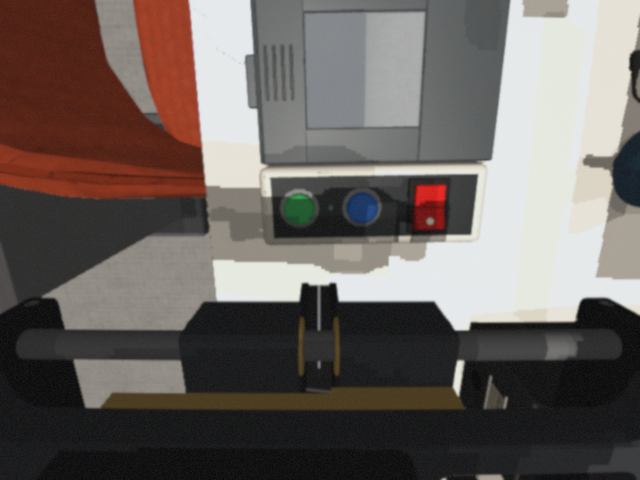

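The cover is flat (equal heights front and rear, ~79 mm). Feed is at pixel (299,208), pause at (362,207) and the rocker at (430,207) with its dot at (430,221). Next I'll go to the rocker's outer half, at x=612, y=38.

Emit:
apply_moves(
  deltas=[
    [[0.008,0.002,-0.015],[0,0,0]],
    [[0.015,0.003,-0.025],[0,0,0]],
    [[0.02,0.004,-0.025],[0,0,0]],
    [[0.02,0.004,-0.015],[0,0,0]],
    [[0.02,0.004,-0.006],[0,0,0]],
    [[0.008,0.002,0],[0,0,0.004]],
    [[0,0,-0.008],[0,0,0]],
    [[0,0,0],[0,0,0]],
    [[0,0,0],[0,0,0]],
  ],
)

```text
time_s: 9.6
tool_pos: [610.6, 41.1, 86.7]
eef_rot: [-3.141, -0.0, 1.576]
force: [0.1, -0.9, -0.6]
gripper_width: 0.008
gripper_force: 0.0
```

Run:
```python
from h import *
o=manip.observe();print(o['tool_pos'],o['force'],o['q'])
p,d,W=cloud('wrist'); blobs('wrist');tips('wrist','power_spot')
q,_=snap('scene')
cv2.imwrite('pics/c3.png',np.vstack([cv2.resize(p[100:400,:,::-1],(640,300)),cv2.resize(q[215:315,270:430,::-1],(480,300)) if 0 else np.hstack([cv2.resize(q[215:315,270:430,::-1],(480,300)),np.zeros((300,160,3),'uint8')])]))
```

```text
[610.61798961  41.14259291  86.69235695] [ 0.09148488 -0.90433753 -0.64992568] [-0.43723128  0.53711532  0.41229092  1.83375425 -0.28200757  0.82924637
  0.12111078]
wrist g 1460 mean [507.4  51.9  69.8] min [495.9  40.   66.3] max [518.   62.8  71.5]
wrist b 1534 mean [559.   53.   69.7] min [547.5  41.2  65.5] max [570.   64.   71.3]
wrist r 1645 mean [613.3  57.9  68. ] min [601.5  44.   65.5] max [624.5  70.7  70.8]
power_spot [([612.0, 41.0, 72.0], 0.78)]
```

View pics/c3.png

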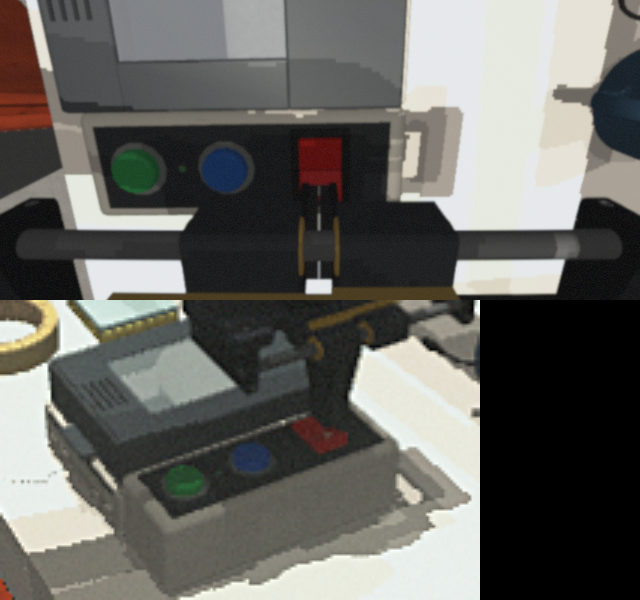

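The fingertip hovers over the rocker's outer half, with the red inner half visible at (320,155) and the pause button clear at (225,170). I'll shift 3 mm outward and descend.

Emit:
apply_moves(
  deltas=[
    [[0.001,-0.003,0],[0,0,0]],
    [[0,0,-0.004],[0,0,0]],
    [[0,0,-0.004],[0,0,0]],
    [[0,0,-0.002],[0,0,0]],
    [[0,0,0],[0,0,0]],
  ],
)

```text
time_s: 10.3
tool_pos: [612.2, 38.5, 75.9]
eef_rot: [-3.141, 0.0, 1.577]
force: [0.3, -0.1, 0.5]
gripper_width: 0.001
gripper_force: 0.0
```

Emit:
apply_moves(
  deltas=[
    [[0,0,-0.001],[0,0,0]],
    [[0,0,-0.001],[0,0,0]],
    [[0,0,-0.001],[0,0,0]],
    [[0,0,-0.001],[0,0,0]],
    [[0,0,0],[0,0,0]],
  ],
)

```text
time_s: 10.8
tool_pos: [612.8, 37.8, 72.9]
eef_rot: [3.141, 0.001, 1.576]
force: [-0.2, -2.1, 2.2]
gripper_width: 0.001
gripper_force: 1.5
```

Contact. Continuing slowly down towards 68.5 mm.

Emit:
apply_moves(
  deltas=[
    [[0,0,-0.001],[0,0,0]],
    [[0,0,-0.001],[0,0,0]],
    [[0,0,-0.001],[0,0,0]],
    [[0,0,-0.001],[0,0,0]],
    [[0,0,0],[0,0,0]],
  ],
)

```text
time_s: 11.3
tool_pos: [613.1, 38.3, 68.7]
eef_rot: [3.141, 0.0, 1.577]
force: [0.6, -2.8, 3.4]
gripper_width: 0.005
gripper_force: 2.0
```

Emit:
apply_moves(
  deltas=[
    [[0,0,-0.001],[0,0,0]],
    [[0,0,0],[0,0,0]],
    [[0,0,0],[0,0,0]],
  ],
)

```text
time_s: 11.6
tool_pos: [613.1, 38.3, 68.6]
eef_rot: [3.141, -0.0, 1.577]
force: [-1.8, -2.6, 8.8]
gripper_width: 0.008
gripper_force: 4.8
```

Emit:
apply_moves(
  deltas=[
    [[0,0,-0.0007],[0,0,0]],
    [[0,0,0],[0,0,0]],
  ],
)

```text
time_s: 11.8
tool_pos: [613.1, 38.3, 68.5]
eef_rot: [3.141, -0.001, 1.577]
force: [-3.1, -2.2, 14.2]
gripper_width: 0.006
gripper_force: 6.8
```

Emit:
apply_moves(
  deltas=[
    [[0,0,0.003],[0,0,0]],
    [[0,0,0.008],[0,0,0]],
    [[0,0,0.015],[0,0,0]],
    [[-0.008,-0.008,0.02],[0,0,0]],
    [[-0.02,-0.02,0.02],[0,0,0]],
    [[-0.03,-0.015,0.02],[0,0,0]],
    [[-0.03,-0.01,0.01],[0,0,0]],
    [[-0.015,0,0.0],[0,0,0]],
    [[0,0,0],[0,0,0]],
    [[0,0,0],[0,0,0]],
  ],
)

```text
time_s: 12.8
tool_pos: [510.5, -13.8, 163.5]
eef_rot: [3.14, -0.001, 1.578]
force: [0.1, 0.4, 0.8]
gripper_width: 0.002
gripper_force: 0.0
```

Run:
```python
from h import *
o=manip.observe();print(o['tool_pos'],o['force'])
p,d,W=cloud('wrist'); blobs('wrist');tips('wrist','power_spot','feed_top')
for y in range(32,74,4):
    m=(d>0)&(abs(W[...,0]-613)<7)&(abs(W[...,1]-y)<2); print(y,np.round(np.median(W[m][:,2]),1))
q,_=snap('scene');blobs('scene')
cv2.imwrite('pics/c4.png',np.hstack([cv2.resize(p[140:260,230:500,::-1],(540,240)),cv2.resize(q[235:315,300:410,::-1],(260,240))]))
```

```text
[510.46475055 -13.79674068 163.54839563] [0.07069999 0.36314003 0.7733931 ]
wrist g 850 mean [506.2  50.8  70.2] min [495.6  40.   68.6] max [516.9  61.5  71.6]
wrist b 889 mean [557.4  51.9  70.2] min [546.4  41.2  68.3] max [568.4  62.7  71.7]
wrist r 1770 mean [612.6  52.7  68.5] min [600.6  33.1  63.7] max [626.9  70.3  73.1]
power_spot [([614.0, 41.0, 68.0], 0.84)]
feed_top [([507.0, 54.0, 73.0], 0.58)]
32 64.7
36 67.4
40 67.7
44 67.5
48 67.5
52 67.8
56 69.1
60 70.5
64 71.7
68 72.2
72 64.4
scene g 99 mean [502.7  46.7  71.1] min [492.7  36.7  64.9] max [514.3  61.3  73.9]
scene b 96 mean [554.5  47.8  71. ] min [544.5  36.7  64.4] max [565.8  69.1  73.9]
scene r 147 mean [610.2  50.   70.5] min [599.2  31.4  66.1] max [622.7  66.8  75.2]
```

View pics/c4.png

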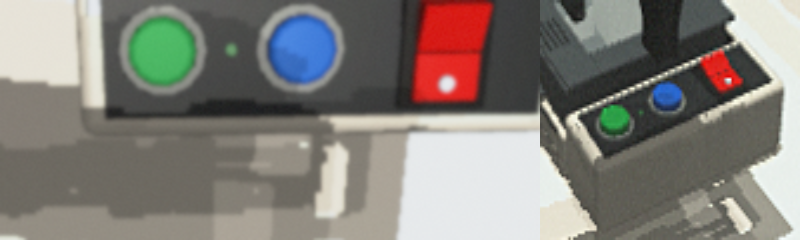

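The rocker is on: its outer half (white dot) is level at 67.5 mm and its inner half is raised. The green and blue buttons are unchanged. Now the feed button at (505.5, 50.5).

Emit:
apply_moves(
  deltas=[
    [[-0.001,0.014,-0.01],[0,0,0]],
    [[-0.002,0.025,-0.025],[0,0,0]],
    [[-0.002,0.02,-0.025],[0,0,0]],
    [[0,0.005,-0.015],[0,0,0]],
    [[0,0,-0.007],[0,0,0]],
    [[0,0,0],[0,0,0]],
    [[0,0,0],[0,0,0]],
  ],
)

```text
time_s: 13.8
tool_pos: [505.1, 49.0, 81.2]
eef_rot: [3.141, 0.0, 1.576]
force: [0.1, -0.4, 0.3]
gripper_width: 0.004
gripper_force: 0.0
```

Emit:
apply_moves(
  deltas=[
    [[0,0.001,-0.004],[0,0,0]],
    [[0,0,-0.004],[0,0,0]],
    [[0,0,-0.002],[0,0,0]],
    [[0,0,-0.001],[0,0,0]],
    [[0,0,-0.001],[0,0,0]],
    [[0,0,-0.001],[0,0,0]],
    [[0,0,-0.001],[0,0,0]],
    [[0,0,0],[0,0,0]],
  ],
)

```text
time_s: 14.6
tool_pos: [504.7, 50.4, 67.0]
eef_rot: [3.141, 0.0, 1.577]
force: [-1.0, -1.1, 3.5]
gripper_width: 0.001
gripper_force: 1.7
```

Emit:
apply_moves(
  deltas=[
    [[0,0,-0.001],[0,0,0]],
    [[0,0,-0.0005],[0,0,0]],
    [[0,0,0],[0,0,0]],
    [[0,0,0],[0,0,0]],
  ],
)

```text
time_s: 15.0
tool_pos: [504.8, 50.4, 66.2]
eef_rot: [3.141, -0.001, 1.577]
force: [-3.1, -0.6, 10.0]
gripper_width: 0.007
gripper_force: 5.4
```

Emit:
apply_moves(
  deltas=[
    [[0,0,-0.0005],[0,0,0]],
    [[0,0,0],[0,0,0]],
    [[0,0,0],[0,0,0]],
  ],
)

```text
time_s: 15.3
tool_pos: [504.8, 50.3, 66.1]
eef_rot: [3.142, -0.001, 1.577]
force: [-4.3, -1.6, 14.1]
gripper_width: 0.006
gripper_force: 7.2
```

Emit:
apply_moves(
  deltas=[
    [[0,0,0.002],[0,0,0]],
    [[0,0,0.004],[0,0,0]],
    [[0,0,0.01],[0,0,0]],
    [[0,0,0.02],[0,0,0]],
    [[0,-0.02,0.03],[0,0,0]],
    [[0,-0.03,0.03],[0,0,0]],
    [[0,-0.02,0.01],[0,0,0]],
    [[0,0,0],[0,0,0]],
    [[0,0,0],[0,0,0]],
  ],
)

```text
time_s: 16.2
tool_pos: [504.4, -18.9, 170.8]
eef_rot: [-3.141, -0.001, 1.576]
force: [-0.3, 0.8, -0.2]
gripper_width: 0.009
gripper_force: 0.0
```

Run:
```python
from h import *
o=manip.observe();print(o['time_s'],o['tool_pos'],o['force'])
p,d,W=cloud('wrist','w5.png'); blobs('wrist')
for x in (490,515,540,600):
    m=(d>0)&(abs(W[...,0]-x)<4)&(abs(W[...,1]-130)<25)&(W[...,2]>60); print(x,np.round(np.median(W[m][:,2]),1))
tips('wrist','printer');tips('scene','stapler','label_roll','notes')
```

```text
16.2 [504.35494513 -18.93329842 170.81109066] [-0.2911481   0.75311989 -0.18044724]
wrist g 809 mean [506.   50.8  70.2] min [495.6  40.2  68.6] max [516.7  61.4  71.6]
wrist b 858 mean [557.3  51.9  70.1] min [546.2  40.7  68.4] max [568.3  62.5  71.7]
wrist r 1702 mean [612.6  52.7  68.5] min [600.6  33.2  63.6] max [626.7  70.3  73. ]
490 79.4
515 78.2
540 78.0
600 79.2
printer [([566.0, 116.0, -3.0], 0.93)]
stapler [([512.0, -171.0, 3.0], 0.86)]
label_roll [([490.0, 370.0, 0.0], 0.55)]
notes []
```

View pics/w5.png

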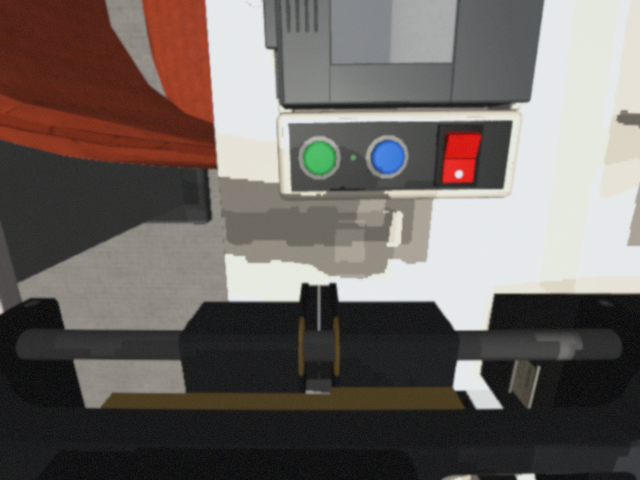

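The cover is shut, the rocker at (461,158) is on, and the feed button at (319,158) is back up. Nothing has shifted and the arm is clear, so I'm handing in.

```bash
python3 -c "
from rig import workorder
print(workorder.close_job())"
```

```text
the job is handed in; nothing more can be done
None
```

The job is handed in: the cover is shut, the power rocker is on, and the feed button was pressed to its stop and came back up, in that order; the last pictures show the printer unmoved and the stapler and roll in place, but the notes pad was not detected in that final look.

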